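# Close two jars with their own lids and show one to the camera

## Task

Close the two open glass jars, each with its own lid (the wide lid on the wide jar of red jujubes, the narrow lid on the narrow jar of hazelnuts), and leave the hazelnut jar standing where it is. Then pick up the closed jujube jar and show it to the phone that is filming the class: hold it still and upright about 15 cm straight in front of the phone's lens, the middle of the jar level with the lens and its paper label turned to face the lens. The job finishes while you are still holding it there; keep both jars upright all the time and do not disturb the phone on its tripod, the bowl, the turner or the ring cutter.

Things in the scene. Friction and masses are not known exactly. Their poses are not given: they have to be found in the camera images.
- jujube_jar_mid (a point): middle of the wide jar: straight round clear glass, 60 mm outside diameter, 80 mm tall, open mouth 53 mm across, three quarters full of dark red jujubes (fixed inside), 0.2 to 0.35 kg. On the axis, 40 mm above its underside; z up the axis, x out of the middle of the cream paper label with a red dot, which covers one side (40 mm wide, 40 mm high, at mid height). Stands upright on the table
- jujube_jar_rim (a point): centre of the wide jar's mouth, level with its rim, 80 mm above its underside; same axes as the jar
- hazelnut_jar_mid (a point): middle of the narrow jar: clear glass, 44 mm outside diameter, 66 mm tall, open mouth 37 mm across, brown hazelnuts fixed inside, cream label with a green dot on its x side, 0.11 to 0.2 kg. On the axis, 33 mm above its underside; z up the axis. Stands upright on the table
- hazelnut_jar_rim (a point): centre of the narrow jar's mouth, level with its rim, 66 mm above its underside; same axes as that jar
- wide_lid_knob (a point): middle of the knob of the wide lid: light wooden disc 62 mm across, 6 mm thick, with a white plug 49 mm across, 8 mm deep under it (2 mm play all round in the wide jar, chamfered foot) and a round knob 22 mm across, 16 mm high on top; 45 g. Point on the axis, 8 mm above the disc's top, 22 mm above the plug's foot; z up. Lies on the table on its plug, knob up
- wide_lid_seat (a point): centre of the underside of the wide lid's disc, on the axis, 14 mm below its knob's middle and 8 mm above the plug's foot. It meets the jar's rim centre when the lid is fully home
- narrow_lid_knob (a point): middle of the knob of the narrow lid: wooden disc 46 mm across, 6 mm thick, with a white plug 33 mm across, 8 mm deep under it (2 mm play all round in the narrow jar, chamfered foot) and a round knob 22 mm across, 16 mm high on top; 28 g. Point on the axis, 8 mm above the disc's top, 22 mm above the plug's foot; z up. Lies on the table on its plug, knob up
- narrow_lid_seat (a point): centre of the underside of the narrow lid's disc, on the axis, 14 mm below its knob's middle. It meets the narrow jar's rim centre when the lid is fully home
- lens (a point): the phone's camera lens, 224 mm above the table, in the upper corner of the phone's back. It looks level along this frame's -x axis; y level along the phone, z up. The phone (blue back, 150 x 74 x 8 mm, upright on its long edge, top at 252 mm) is clamped on a black three-legged table tripod, loose, feet 85 mm from its centre, which lies at x = 10, y = -54 mm in this frame
- phone: the phone and its tripod; origin on the table under the tripod's centre, axes as for the lens (lens looks along -x)
- bowl_mid (a point): middle of a steel bowl, 120 mm across, 55 mm high, loose; leave alone
- turner: black kitchen turner with a steel blade, lying flat along its x axis (blade to +x), loose; leave alone
- cutter_mid (a point): middle of a steel ring cutter, 68 mm across, 35 mm high, loose; leave alone
Things that resemble listed ones, but are neither listed nor needed, are in the scene too. Leave any orange look-alike of the part that bears jujube_jar_mid alone.

How it is judged (in metres and radians):
On the way:
1. both jars are closed: each lid fully home in its own jar (distance between wide_lid_seat and jujube_jar_rim below 0.005 m and angle between the z axis of wide_lid_seat and the z axis of jujube_jar_rim, either way round below 0.1 rad and distance between narrow_lid_seat and hazelnut_jar_rim below 0.005 m and angle between the z axis of narrow_lid_seat and the z axis of hazelnut_jar_rim, either way round below 0.1 rad), for 0.2 s.
At the end, for the whole second after the job is handed in: Both lids home (5 mm, 0.1 rad), narrow jar upright within 5 cm of its start. Jujube jar held still in the fingers alone, upright to 0.12 rad, its middle 11.5 to 18.5 cm before the lens, within 22 mm of its line of sight sideways and in height, lens within 35 mm of the label's middle line (all of step 1 and distance of hazelnut_jar_mid from where it was at the start of the episode below 0.05 m and angle between hazelnut_jar_mid's own z axis and vertical below 0.1 rad and x of jujube_jar_mid in the frame of lens between -0.185 and -0.115 m and y of jujube_jar_mid in the frame of lens between -0.022 and 0.022 m and z of jujube_jar_mid in the frame of lens between -0.022 and 0.022 m and x of lens in the frame of jujube_jar_mid above 0.1 m and y of lens in the frame of jujube_jar_mid between -0.035 and 0.035 m and angle between jujube_jar_mid's own z axis and vertical below 0.12 rad and height (world z) of jujube_jar_mid above 0.15 m and contact force between the fingers and jujube_jar above 2 N and linear speed of jujube_jar below 0.03 m/s and angular speed of jujube_jar below 0.2 rad/s and contact force between jujube_jar and phone below 0.1 N and contact force between jujube_jar and hazelnut_jar below 0.1 N); the arm keeps its last pose, push and grip.
It fails at once if a jar is tipped over (more than 0.5 rad from upright) (angle between any of jujube_jar_mid, hazelnut_jar_mid's own z axis and vertical above 0.5 rad).
It fails at once if the phone on its tripod is disturbed (moved more than 2 cm) (distance of phone from where it was at the start of the episode above 0.02 m or distance of lens from where it was at the start of the episode above 0.03 m).
It fails at once if the bowl, the turner or the ring cutter is disturbed (moved more than 3 cm) (distance of any of bowl_mid, turner, cutter_mid from where it was at the start of the episode above 0.03 m).
It also fails if it takes over 72 s, if anything falls off the work surface, if the arm or the gripper's body presses on something with over 40 N, if the wrist force passes 120 N, or if a joint passes its speed limit or range.

## Robot

A 7-joint arm with a two-finger parallel gripper is mounted at the origin on the work surface. World frame = base frame: x ahead of the robot, y to its left, z up, the work surface at z = 0. Lengths are in m, angles in degrees, forces in N, time in s.
With the tool pointing down it reaches from about 0.35 to 0.775 m from the base axis. Payload 3.1 kg.
Tool frame: the origin (TCP) lies on the centre line of the jaws, within the pads' length; the fingertips stand 17 mm ahead of it and the grasp point (between the pads) lies 2 mm behind it (robot.tip_reach is the distance from the TCP to the fingertips, in m); z points along the fingers, y is the line along which they close (so a half turn about z gives the same grasp; the last joint's range is limited). The gripper opens to 85 mm and grips with 20 to 120 N. Pads are 22 mm wide; open, the fingers measure 114 mm over their backs; the gripper's body (76 mm by 85 mm) begins 54 mm behind the grasp point. The pads swing forward as they close: fully open they stand 13 mm farther back than shut.
Start: joints at [63.214, 17.813, 0.802, 86.603, -0.252, 75.585, -1.558], TCP at [0.227, -0.501, 0.248] pointing down, gripper open.
Joint ranges: [-154.91, 154.91], [-16.99, 109.72], [-72.82, 74.43], [7.12, 147.25], [-82.49, 262.49], [11.32, 116.49], [-174.64, 174.64]. Speed limits (degrees/s): [159.86, 159.86, 180, 180, 180, 180, 180].

## Interface

Orientations are given as [roll, pitch, yaw] about the fixed x, y, z axes, in that order (R = Rz(yaw) Ry(pitch) Rx(roll)).
In Python, from station import robot, fingers, vision, workorder, recognise gives the robot as it stands. Calls block until the motion is done:
- robot.move_to(position, orientation): joint-space move of the TCP to a pose.
- robot.line_to(position, orientation=None, velocity=0.15, f_stop=None): straight line of the TCP; orientation=None keeps the orientation; velocity is the mean speed in m/s. With f_stop (N) it stops when the force on the tool has changed by that much, and returns True; else False.
- robot.move_j(angles): joint-space move.
- fingers.gripper_to(opening, force=None): opening from 0.0 (shut) to 1.0 (fully open); force is the grip in N (None keeps the last); returns when the fingers have stopped.
- robot.pause(seconds).
- robot.inverse_kinematics(position, orientation): joint angles nearest the present ones, or None.
- vision.grab_frame(name): name is "scene" or "top"; returns the picture (480x640x3 uint8, red, green, blue); there is no depth.
- vision.calibration(name): a dict with "mtx" (3x3 intrinsics, pixels), "extrinsics" (4x4, takes a point from world to camera coordinates). Camera axes: x right, y up, looking along -z (the intrinsics and any distortion apply to the point x, -y, -z); pixel columns grow to the right and rows downward; lengths in m; the calibration is good to about 2 mm. A picture is of the moment at which its call begins. calibration takes no time and is no camera call.
A pose or a line that the arm cannot do raises robot.PlanningError and nothing moves.
- workorder.close_job(): hands the job in; it is judged then, once.
Trained networks look in the newest picture that a camera, given by its name, has taken for a name from the list of things; names that differ only in an ending like _2 or _b are one class to them, and where a whole thing is asked for, a point or a joint stands for the part that bears it (a point fixed in the world has none). Each returns a list of dicts, best first, with "p" (0 to 1); they miss things now and then, are a little off and sometimes report something else, mostly with a low value. They report only what shows in the picture. A call takes as long as a camera call. They do not tell look-alikes from the thing itself.
- recognise(label, camera): "rect" ([centre column, centre row, width, height] in pixels, round what is visible of it).
Readings, each from a call of its own:
- robot.current_time_s(): time.
- robot.current_joint_positions(): joint angles.
- robot.current_dq(): joint speeds.
- robot.current_joint_torque(): joint torques, N m.
- robot.current_tool_pos(): TCP position.
- robot.current_eef_rot(): TCP orientation.
- robot.current_contact_force(): force on the tool from outside, world axes, zero at the start.
- robot.current_torque(): the same for the moment, N m.
- robot.current_finger_gap(): opening from 0.0 (shut) to 1.0 (fully open).
- robot.current_gripper_force(): force on a finger pad.
Only numpy, scipy, OpenCV 4.12 (cv2) and the standard library are available. Lean on these libraries where they do the work, as an engineer would, in place of code of your own. Each camera call takes 0.05 s, during which the arm holds its last target. There are 200 camera calls.

## Working session

There is one attempt and no reset: what is moved stays moved. The work goes in short steps, each a Python script; the robot and the scene stay as the last script left them, time stands still between calls to the robot, and variables do not carry over. Pictures are saved under pics/ and viewed, at most 10 in all, crops included, and the job is handed in when it is done.

```bash
mkdir -p pics; python3 - <<'E'
from station import robot, fingers, vision, workorder, recognise
import cv2, numpy as np
for n in ("scene","top"):
    im=vision.grab_frame(n); cv2.imwrite(f"pics/{n}0.png",im[:,:,::-1])
    c=vision.calibration(n); print(n,np.round(c["mtx"],1).tolist(),np.round(c["extrinsics"],4).tolist(),[k for k in c])
    for l in ["jujube_jar_mid","hazelnut_jar_mid","wide_lid_knob","narrow_lid_knob","lens","phone","bowl_mid","turner","cutter_mid"]:
        print(l,[(np.round(d["rect"]).tolist(),round(d["p"],2)) for d in recognise(l,n)])
print(robot.current_time_s(), robot.current_eef_rot())
E
```

```text
scene [[536.8, 0.0, 322.0], [0.0, 536.8, 246.7], [0.0, 0.0, 1.0]] [[0.7375, 0.6752, 0.0157, -0.3825], [-0.5706, 0.6106, 0.5491, 0.2591], [0.3612, -0.4139, 0.8356, -1.485], [0.0, 0.0, 0.0, 1.0]] ['mtx', 'extrinsics']
jujube_jar_mid [([352.0, 230.0, 27.0, 38.0], 0.97), ([306.0, 238.0, 24.0, 37.0], 0.84), ([268.0, 219.0, 26.0, 38.0], 0.8), ([450.0, 166.0, 82.0, 98.0], 0.45)]
hazelnut_jar_mid [([358.0, 310.0, 21.0, 32.0], 0.86)]
wide_lid_knob [([290.0, 346.0, 27.0, 27.0], 0.67)]
narrow_lid_knob [([227.0, 325.0, 20.0, 17.0], 0.73)]
lens [([452.0, 164.0, 81.0, 101.0], 0.89), ([422.0, 279.0, 32.0, 30.0], 0.66)]
phone [([452.0, 166.0, 83.0, 98.0], 0.58)]
bowl_mid [([142.0, 360.0, 62.0, 58.0], 0.57)]
turner [([355.0, 384.0, 88.0, 112.0], 0.76), ([452.0, 166.0, 82.0, 99.0], 0.45)]
cutter_mid [([421.0, 280.0, 36.0, 37.0], 0.93)]
top [[440.3, 0.0, 318.9], [0.0, 440.3, 236.2], [0.0, 0.0, 1.0]] [[-0.0124, -0.9995, -0.0294, -0.0276], [0.982, -0.0177, 0.188, -0.6028], [-0.1885, -0.0265, 0.9817, -1.0978], [0.0, 0.0, 0.0, 1.0]] ['mtx', 'extrinsics']
jujube_jar_mid [([271.0, 263.0, 27.0, 28.0], 0.92), ([305.0, 291.0, 28.0, 28.0], 0.78), ([313.0, 334.0, 23.0, 30.0], 0.56)]
hazelnut_jar_mid [([326.0, 208.0, 15.0, 24.0], 0.62)]
wide_lid_knob [([383.0, 233.0, 21.0, 26.0], 0.86)]
narrow_lid_knob [([410.0, 285.0, 16.0, 17.0], 0.54)]
lens [([155.0, 240.0, 83.0, 84.0], 0.65), ([409.0, 284.0, 17.0, 16.0], 0.29)]
phone [([153.0, 243.0, 80.0, 82.0], 0.61)]
bowl_mid [([482.0, 302.0, 46.0, 48.0], 0.8), ([384.0, 235.0, 22.0, 24.0], 0.58)]
turner [([363.0, 175.0, 99.0, 28.0], 0.86), ([482.0, 302.0, 47.0, 45.0], 0.28)]
cutter_mid [([263.0, 195.0, 22.0, 26.0], 0.64)]
1.0 [1.79996661e+02 2.83162487e-03 2.44019060e+01]
```

```bash
python3 - <<'E'
import cv2
a=cv2.imread("pics/scene0.png")[110:430,100:520]; b=cv2.imread("pics/top0.png")[140:370,80:520]
cv2.imwrite("pics/s1.png",cv2.resize(a,(788,600),interpolation=cv2.INTER_CUBIC))
cv2.imwrite("pics/t1.png",cv2.resize(b,(800,418),interpolation=cv2.INTER_CUBIC))
E
```

```text
(no output)
```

View pics/s1.png

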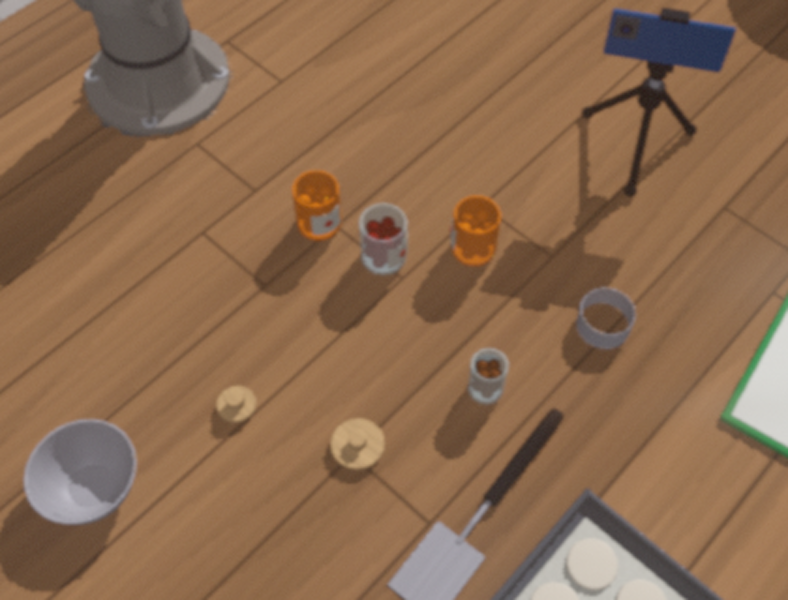

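View pics/t1.png

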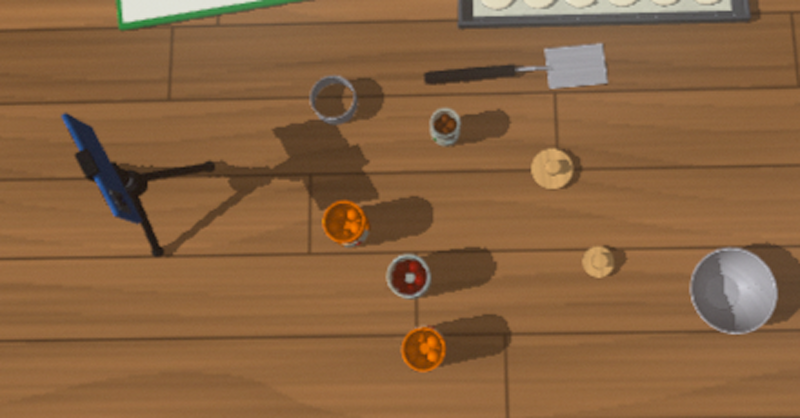

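The scene crop shows the red jujube jar at scene px (306,238), with orange look-alikes at (268,219) and (352,230). The hazelnut jar is at (358,310), the wide lid at (290,346), the narrow lid at (227,325) and the phone at (452,166), its lens at about (434,125). In the top view the jujube jar is at (305,291), between the orange ones at (271,263) and (313,334). I choose the clear jar with the red contents and check it in a close crop, while fitting positions.

```bash
cat > h.py <<'E'
from station import robot, fingers, vision, workorder, recognise
import cv2, numpy as np
from scipy.optimize import minimize
from scipy.ndimage import map_coordinates
C={n:vision.calibration(n) for n in ("scene","top")}
def proj(n,P):
    E=C[n]["extrinsics"]; p=np.atleast_2d(P)@E[:3,:3].T+E[:3,3]; p=p*[1,-1,-1]
    q=p@C[n]["mtx"].T; return q[:,:2]/q[:,2:]
def ray(n,uv,z):
    E=C[n]["extrinsics"]; d=np.linalg.solve(C[n]["mtx"],[uv[0],uv[1],1])*[1,-1,-1]
    d=E[:3,:3].T@d; o=-E[:3,:3].T@E[:3,3]; return o+d*(z-o[2])/d[2]
t=np.linspace(0,2*np.pi,120,endpoint=False)
def circ(x,y,z,r): return np.c_[x+r*np.cos(t),y+r*np.sin(t),t*0+z]
# model: list of groups; each group = circles (z,r) whose hull is an outline
JW=[[(0,.03),(.08,.03)],[(.08,.03)]]; JN=[[(0,.022),(.066,.022)],[(.066,.022)]]
LW=[[(.008,.031),(.014,.031)],[(.030,.011)]]; LN=[[(.008,.023),(.014,.023)],[(.030,.011)]]
def grad(im):
    g=cv2.GaussianBlur(im.astype(np.float32),(0,0),.7)
    return [(cv2.Sobel(g[...,k],-1,1,0),cv2.Sobel(g[...,k],-1,0,1)) for k in range(3)]
def outline(n,groups,x,y,z0=0):
    out=[]
    for g in groups:
        P=np.vstack([proj(n,circ(x,y,z0+z,r)) for z,r in g]).astype(np.float32)
        h=cv2.convexHull(P)[:,0]; d=np.roll(h,-1,0)-h; L=np.linalg.norm(d,axis=1)
        s=np.r_[0,np.cumsum(L)]; u=np.linspace(0,s[-1],100,endpoint=False); hh=np.vstack([h,h[:1]])
        pts=np.c_[np.interp(u,s,hh[:,0]),np.interp(u,s,hh[:,1])]
        tg=np.roll(pts,-1,0)-np.roll(pts,1,0); nm=np.c_[tg[:,1],-tg[:,0]]; nm/=np.linalg.norm(nm,axis=1)[:,None]
        out.append((pts,nm))
    return out
def score(G,n,groups,x,y,z0=0):
    s=0
    for pts,nm in outline(n,groups,x,y,z0):
        c=[pts[:,1],pts[:,0]]
        s+=np.mean(np.sqrt(sum((map_coordinates(gx,c,order=1,mode='nearest')*nm[:,0]+map_coordinates(gy,c,order=1,mode='nearest')*nm[:,1])**2 for gx,gy in G)))
    return s
def fit(ims,groups,x0,z0=0,cams=("scene","top"),R=.02):
    G={n:grad(ims[n]) for n in cams}
    f=lambda p:-sum(score(G[n],n,groups,p[0],p[1],z0) for n in cams)
    g=np.arange(-R,R+1e-9,.002); b=min(((f((x0[0]+a,x0[1]+c)),x0[0]+a,x0[1]+c) for a in g for c in g))
    r=minimize(f,b[1:],method="Nelder-Mead",options=dict(initial_simplex=[b[1:],(b[1]+.0015,b[2]),(b[1],b[2]+.0015)],xatol=1e-5))
    return r.x,-r.fun
E
cat > m.py <<'E'
from h import *
ims={n:cv2.imread(f"pics/{n}0.png")[:,:,::-1] for n in C}
init=dict(jw=(JW,(306,238),.04),jn=(JN,(358,310),.033),lw=(LW,(290,346),.015),ln=(LN,(227,325),.015))
canv=[]; pos={}
for k,(m,uv,z) in init.items():
    x0=ray("scene",uv,z); r=[fit(ims,m,x0,cams=c) for c in (("scene","top"),("scene",),("top",))]
    pos[k]=r[0][0]; print(k,np.round(x0[:2],4),[(np.round(a,4).tolist(),round(s)) for a,s in r])
B={"scene":ims["scene"],"top":ims["top"]}
def boxpts(p):
    x,y,w=p; c,s=np.cos(w),np.sin(w)
    return np.array([[x+c*a-s*b,y+s*a+c*b,z] for a in (0.004,.012) for b in (-.129,.021) for z in (.178,.252)])
def iou(p):
    e=0
    for n,im in B.items():
        i=im.astype(int); M=((i[...,2]>i[...,0]+30)&(i[...,2]>i[...,1]+15)).astype(np.uint8); M[300:]=0
        if n=="top": M[:,300:]=0
        A=np.zeros(M.shape,np.uint8); cv2.fillConvexPoly(A,np.round(cv2.convexHull(proj(n,boxpts(p)).astype(np.float32))*16).astype(np.int32),1,shift=4)
        e-=(A&M).sum()/(A|M).sum()
    return e
l0=ray("scene",(434,125),.224); print("lens0",l0)
best=min((minimize(iou,(l0[0],l0[1],w),method="Nelder-Mead",options=dict(initial_simplex=[(l0[0],l0[1],w),(l0[0]+.02,l0[1],w),(l0[0],l0[1]+.02,w),(l0[0],l0[1],w+.3)])) for w in np.arange(0,6.28,.4)),key=lambda r:r.fun)
print("lens",best.x[:2],np.degrees(best.x[2]),best.fun)
for n in C:
    for k,uvz in dict(bowl=(.03),).items(): pass
for k,uv in dict(o1=(352,230),o2=(268,219)).items(): print(k,ray("scene",uv,.04)[:2])
print("cutter",ray("scene",(421,280),.017)[:2],"bowl",ray("scene",(142,360),.027)[:2],"base of cam",[(-C[n]["extrinsics"][:3,:3].T@C[n]["extrinsics"][:3,3]).round(3) for n in C])
tiles=[]
for n in ("scene","top"):
    for k in init:
        u,v=proj(n,[*pos[k],.03])[0].astype(int)-25
        t_=cv2.resize(ims[n][v:v+50,u:u+50],(200,200),interpolation=cv2.INTER_CUBIC)
        t2=t_.copy()
        for pts,_ in outline(n,init[k][0],*pos[k]):
            cv2.polylines(t2,[np.round((pts+.5-[u,v])*4).astype(np.int32)],True,(0,255,255),1)
        tiles.append(np.vstack([t_,t2]) if k=="jw" else t2)
a=np.hstack([tiles[0][:200],tiles[1],tiles[2],tiles[3]]);b=np.hstack([tiles[4][:200],tiles[5],tiles[6],tiles[7]])
c=np.hstack([tiles[0][200:],tiles[4][200:],np.zeros((200,400,3),np.uint8)])
cv2.imwrite("pics/fit1.png",np.ascontiguousarray(np.vstack([a,b,c])[:,:,::-1]))
E
python3 m.py
```

```text
jw [0.4613 0.0048] [([0.4524, 0.0046], 666), ([0.4539, 0.0052], 304), ([0.463, 0.0007], 426)]
jn [ 0.6751 -0.0534] [([0.6815, -0.0511], 614), ([0.6769, -0.0494], 279), ([0.6816, -0.0518], 395)]
lw [ 0.6184 -0.2119] [([0.6184, -0.2103], 668), ([0.617, -0.2105], 300), ([0.6192, -0.2102], 393)]
ln [ 0.4818 -0.2711] [([0.477, -0.2721], 597), ([0.4762, -0.2715], 305), ([0.4785, -0.2723], 310)]
lens0 [0.54752025 0.3476487  0.224     ]
lens [0.54529299 0.34234229] 122.08092236697486 -0.8364341871922402
o1 [0.52665444 0.09803946]
o2 [ 0.35458432 -0.01788354]
cutter [0.72825676 0.1133281 ] bowl [ 0.41669953 -0.44868088] base of cam [array([ 0.966, -0.515,  1.105]), array([ 0.385, -0.067,  1.19 ])]
```

View pics/fit1.png

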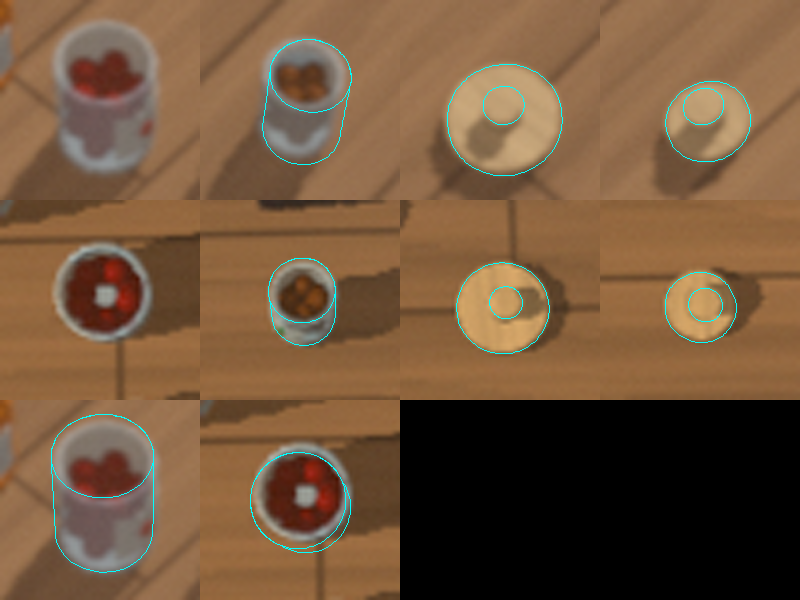

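Crop check: the jujube jar is the clear one with the white rim (scene 306,238), its red dot near the right silhouette. The edge fit is good on the lids but slips on the glass jars, so I'll use the bright rim (blue channel) for those and refine the phone and label.

```bash
cat > m2.py <<'E'
from h import *
ims={n:cv2.imread(f"pics/{n}0.png")[:,:,::-1] for n in C}
def rim(n,p,z,r,B):
    m=lambda rr:map_coordinates(B,proj(n,circ(p[0],p[1],z,rr))[:,::-1].T,order=1).mean()
    return m(r-.0018)-.7*m(r+.003)-.3*m(r-.006)
pos={}
for k,(uv,z,r) in dict(jw=((306,238),.08,.03),jn=((358,310),.066,.022)).items():
    x0=ray("scene",uv,z/2)[:2]; res=[]
    for cams in (("scene","top"),("scene",),("top",)):
        Bs={n:cv2.GaussianBlur(ims[n][...,2].astype(np.float32),(0,0),.5) for n in cams}
        f=lambda p:-sum(rim(n,p,z,r,Bs[n]) for n in cams)
        g=np.arange(-.016,.0161,.002); b=min((f((x0[0]+a,x0[1]+c)),x0[0]+a,x0[1]+c) for a in g for c in g)
        q=minimize(f,b[1:],method="Nelder-Mead",options=dict(initial_simplex=[b[1:],(b[1]+.0015,b[2]),(b[1],b[2]+.0015)]))
        res.append((np.round(q.x,4).tolist(),round(-q.fun,1)))
    pos[k]=res[0][0]; print(k,x0.round(4),res)
tot={}
for n,im in ims.items():
    h=cv2.cvtColor(im,cv2.COLOR_RGB2HSV); M=((h[...,0]>100)&(h[...,0]<130)&(h[...,1]>110)).astype(np.uint8); c0=proj(n,[.58,.36,.21])[0]
    K=np.zeros_like(M); cv2.circle(K,tuple(int(v) for v in c0),60,1,-1); M=cv2.morphologyEx(M&K,cv2.MORPH_CLOSE,np.ones((5,5))); tot[n]=M; print(n,M.sum(),c0,cv2.boundingRect(M))
def boxpts(p):
    x,y,w=p; c,s=np.cos(w),np.sin(w)
    return np.array([[x+c*a-s*b,y+s*a+c*b,z] for a in (0.003,.011) for b in (-.129,.021) for z in (.178,.252)])
def iou(p,ns=("scene","top")):
    e=0
    for n in ns:
        M=tot[n]; A=np.zeros(M.shape,np.uint8); cv2.fillConvexPoly(A,np.round(cv2.convexHull(proj(n,boxpts(p)).astype(np.float32))*16).astype(np.int32),1,shift=4)
        e-=(A&M).sum()/(A|M).sum()
    return e
for w in (1.9,2.1,2.3):
    s=(.547,.345,w); b=minimize(iou,s,method="Nelder-Mead",options=dict(initial_simplex=[s,(s[0]+.01,s[1],w),(s[0],s[1]+.01,w),(s[0],s[1],w+.1)]))
    print("lens",b.x[:2].round(4),np.degrees(b.x[2]),b.fun,[iou(b.x,(n,)) for n in tot])
# unwrap the jar's side from scene
x,y=pos["jw"]; az=np.radians(np.arange(-140,60,1)); zz=np.arange(.08,0,-.001)
A,Z=np.meshgrid(az,zz); P=np.c_[(x+.03*np.cos(A)).ravel(),(y+.03*np.sin(A)).ravel(),Z.ravel()]
uv=proj("scene",P).astype(np.float32).reshape(80,200,2)
U=cv2.remap(ims["scene"],uv[...,0],uv[...,1],cv2.INTER_CUBIC)
u,v=proj("scene",[x,y,.04])[0].astype(int)-25
tile=cv2.resize(ims["scene"][v:v+50,u:u+50],(400,400),interpolation=cv2.INTER_CUBIC)
for zc in (0,.08):
    cv2.polylines(tile,[np.round((proj("scene",circ(x,y,zc,.03))+.5-[u,v])*8).astype(np.int32)],True,(0,255,255),1)
V=np.zeros((400,400,3),np.uint8); V[:160]=cv2.resize(U,(400,160))
n="top";u,v=proj(n,[x,y,.04])[0].astype(int)-20
V[170:400,:230]=cv2.resize(ims[n][v:v+40,u:u+40],(230,230),interpolation=cv2.INTER_CUBIC)
cv2.imwrite("pics/jar2.png",np.hstack([tile,V])[:,:,::-1])
r=U.astype(int); red=(r[...,0]-(r[...,1]+r[...,2])/2)[32:48].mean(0); bl=r[...,2][22:58].mean(0)
print([(int(np.degrees(az[i])),int(red[i]),int(bl[i])) for i in range(60,200,5)])
E
python3 m2.py
```

```text
jw [0.4613 0.0048] [([0.4573, 0.0018], np.float64(83.5)), ([0.4577, 0.002], np.float64(25.5)), ([0.4571, 0.0018], np.float64(58.5))]
jn [ 0.6751 -0.0534] [([0.6785, -0.0523], np.float64(66.9)), ([0.679, -0.0528], np.float64(31.4)), ([0.6782, -0.0518], np.float64(37.0))]
scene 971 [447.32802741 133.52259023] (428, 116, 63, 31)
top 325 [144.27499429 236.28182246] (115, 203, 40, 58)
lens [0.5459 0.3419] 123.26251808557491 -0.8979881961626384 [np.float64(-0.5314723590585659), np.float64(-0.3665158371040724)]
lens [0.549  0.3445] 123.49896172044478 -0.8976070503683777 [np.float64(-0.5306345733041575), np.float64(-0.3669724770642202)]
lens [0.5552 0.3488] 122.76484148144131 -0.8667631181560886 [np.float64(-0.5286415711947627), np.float64(-0.33812154696132596)]
[(-80, 12, 111), (-75, 13, 105), (-70, 19, 93), (-65, 22, 87), (-59, 23, 87), (-55, 22, 87), (-50, 22, 89), (-45, 21, 96), (-40, 18, 102), (-35, 15, 107), (-29, 12, 108), (-25, 12, 108), (-20, 11, 107), (-14, 11, 106), (-10, 14, 105), (-5, 22, 100), (0, 34, 94), (5, 43, 86), (10, 42, 84), (14, 35, 88), (20, 26, 94), (25, 22, 99), (29, 23, 103), (35, 25, 105), (40, 26, 108), (45, 27, 110), (50, 26, 113), (55, 24, 116)]
```

View pics/jar2.png

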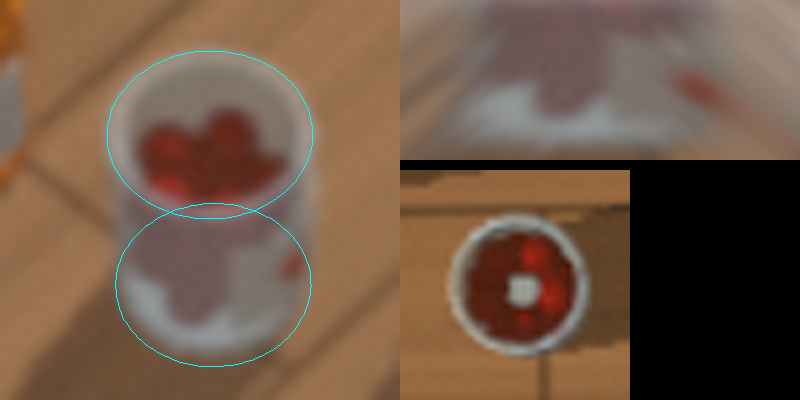

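Estimates: jujube jar (0.457,0.002), with its label facing about 5° azimuth; hazelnut jar (0.679,-0.052); lens about (0.546,0.342). I'll centre each piece with two perpendicular grips, so the fits no longer depend on pixels. Wide lid first.

```bash
cat >> h.py <<'E'
def dn(yaw): return [180,0,yaw]
def say(*a): print(round(robot.current_time_s(),1),*[np.round(x,4) if not isinstance(x,str) else x for x in a])
def mv(x,y,z,yaw): robot.move_to([x,y,z],dn(yaw))
def ln(x,y,z,yaw,v=.15,f=None): return robot.line_to([x,y,z],dn(yaw),velocity=v,f_stop=f)
def centre(x,y,z,yaw,o,F=20):
    """grip at yaw, open, grip at yaw+90: leaves a round thing centred and held at yaw+90"""
    ln(x,y,z,yaw,.1,15); fingers.gripper_to(o[1],F); say("g1",robot.current_finger_gap(),robot.current_gripper_force())
    fingers.gripper_to(o[0]); ln(x,y,z+.0,yaw+90,.15); fingers.gripper_to(o[1],F); say("g2",robot.current_finger_gap(),robot.current_gripper_force())
E
python3 - <<'E'
from h import *
x,y=.6184,-.2103
fingers.gripper_to(.45); say("gap",robot.current_finger_gap())
mv(x,y,.10,20); say("above",robot.current_tool_pos())
r=ln(x,y,.036,20,.08,8); say("down",str(r),robot.current_tool_pos(),robot.current_contact_force())
im=vision.grab_frame("scene"); u,v=proj("scene",[x,y,.04])[0].astype(int)-50
cv2.imwrite("pics/l1.png",cv2.resize(im[v:v+100,u:u+100],(500,500),interpolation=cv2.INTER_CUBIC)[:,:,::-1])
E
```

```text
1.5 gap 0.4546
3.4 above [ 0.6178 -0.2128  0.1005]
4.3 down False [ 0.619  -0.2104  0.0366] [-0.6151 -0.8524  0.2096]
```

View pics/l1.png

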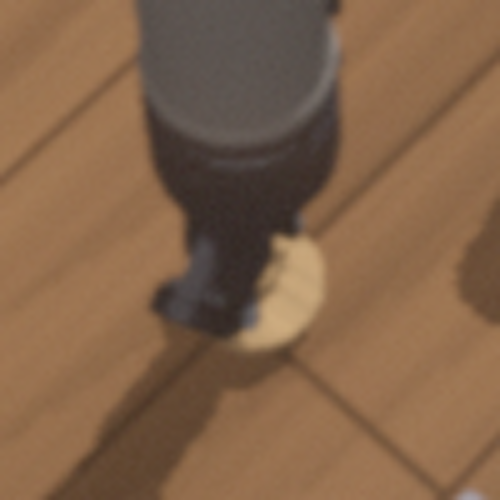

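The crop shows the fingers straddling the wide lid's knob without touching the disc. I'll centre this lid now, then centre the jujube jar, and come back for the lid.

```bash
sed -i 's/ln(x,y,z+.0,yaw+90,.15)/mv(x,y,z,yaw+90)/' h.py; python3 - <<'E'
from h import *
x,y=.6184,-.2103
centre(x,y,.036,20,(.45,0)); fingers.gripper_to(.45); p=robot.current_tool_pos(); say("lid at",p)
ln(x,y,.12,110); fingers.gripper_to(1.0)
jx,jy=.4573,.0018
mv(jx,jy,.16,-50); centre(jx,jy,.05,-50,(1.0,0)); say("jar",robot.current_tool_pos(),robot.current_contact_force())
fingers.gripper_to(1.0); ln(jx,jy,.16,40,.2)
for n in C: 
    im=vision.grab_frame(n); cv2.imwrite(f"pics/{n}1.png",im[:,:,::-1])
E
```

```text
4.9 g1 0.2429 19.7125
6.8 g2 0.245 19.7605
7.1 lid at [ 0.6184 -0.2103  0.0359]
12.4 g1 0.6835 23.2449
14.4 g2 0.7089 21.6936
14.4 jar [0.4576 0.0016 0.0503] [-0.121  -0.4983  2.9603]
```

```bash
cat > place.py <<'E'
from h import *
def pick_place(lx,ly,jx,jy,rim,yaw1,yaw2,held=False):
    if not held:
        fingers.gripper_to(.45); mv(lx,ly,.10,yaw1); ln(lx,ly,.036,yaw1,.1); fingers.gripper_to(0,30)
    say("held",robot.current_finger_gap()); ln(lx,ly,.16,yaw1,.2)
    mv(jx,jy,.16,yaw2); h=rim-.008+.036
    ln(jx,jy,h+.012,yaw2,.1); robot.pause(.2); f0=robot.current_contact_force()
    r=ln(jx,jy,h-.001,yaw2,.03,10); say("down",str(r),robot.current_tool_pos(),"target",h,robot.current_contact_force()-f0,robot.current_finger_gap())
    return r
E
python3 - <<'E'
from place import *
pick_place(.6184,-.2103,.4573,.0018,.08,110,110)
for n in C: 
    im=vision.grab_frame(n); cv2.imwrite(f"pics/{n}2.png",im[:,:,::-1])
im=cv2.imread("pics/scene2.png");u,v=proj("scene",[.457,.002,.06])[0].astype(int)-40
cv2.imwrite("pics/p1.png",cv2.resize(im[v:v+80,u:u+80],(480,480),interpolation=cv2.INTER_CUBIC))
E
```

```text
18.4 held 0.2402
21.4 down True [0.4575 0.0017 0.1091] target 0.108 [-0.9463  0.1916  4.9676] 0.236
```

View pics/p1.png

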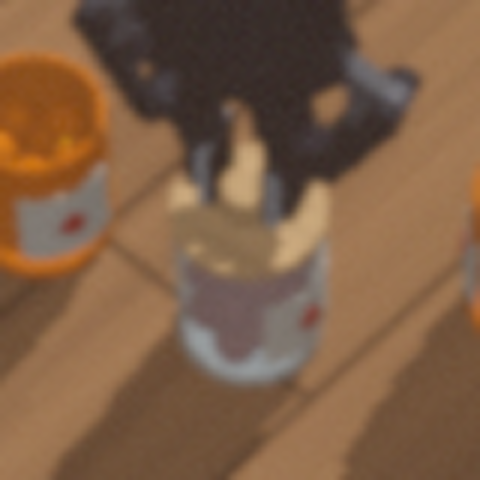

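The crop shows the wide lid sitting flush on the jujube jar at (250,215), and the height reading (1 mm above home, force-stopped) agrees. Release, then the hazelnut jar and narrow lid.

```bash
python3 - <<'E'
from place import *
fingers.gripper_to(.45); ln(.4573,.0018,.18,110,.2)
jx,jy=.6785,-.0523
fingers.gripper_to(1.0); mv(jx,jy,.15,45); centre(jx,jy,.045,45,(1.0,0)); say("jar",robot.current_tool_pos())
fingers.gripper_to(1.0); ln(jx,jy,.15,135,.2)
lx,ly=.477,-.2721
fingers.gripper_to(.45); mv(lx,ly,.10,20); centre(lx,ly,.036,20,(.45,0)); say("lid",robot.current_tool_pos())
pick_place(lx,ly,jx,jy,.066,110,110,held=True)
for n in C: 
    im=vision.grab_frame(n); cv2.imwrite(f"pics/{n}3.png",im[:,:,::-1])
im=cv2.imread("pics/scene3.png");u,v=proj("scene",[jx,jy,.06])[0].astype(int)-40
cv2.imwrite("pics/p2.png",cv2.resize(im[v:v+80,u:u+80],(480,480),interpolation=cv2.INTER_CUBIC))
E
```

```text
25.5 g1 0.4951 23.1127
27.7 g2 0.5178 20.7376
27.7 jar [ 0.6785 -0.0523  0.0451]
31.8 g1 0.2437 19.7846
33.6 g2 0.2447 19.6735
33.6 lid [ 0.4771 -0.2721  0.0361]
33.6 held 0.2447
36.8 down True [ 0.6785 -0.0523  0.0941] target 0.094 [-0.7981  0.134   3.8659] 0.2457
```

View pics/p2.png

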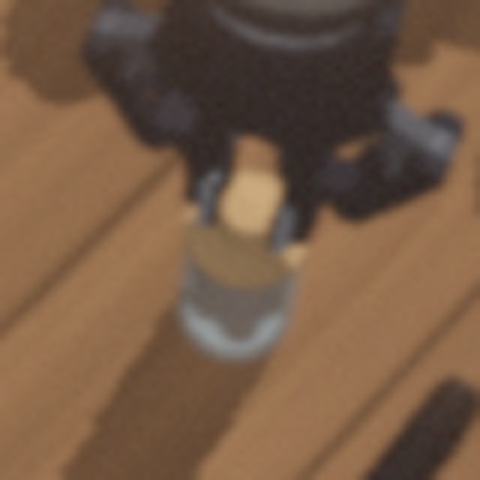

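The narrow lid is home: flush disc in the crop, TCP at the target height. Now I'll release, retreat and pin down the phone with a bounding-box fit plus overlay.

```bash
cat > ph.py <<'E'
from h import *
from scipy.optimize import least_squares
ims={n:cv2.imread(f"pics/{n}0.png")[:,:,::-1] for n in C}
def box(p):
    x,y,w=p; c,s=np.cos(w),np.sin(w)
    return np.array([[x+c*a-s*b,y+s*a+c*b,z] for a in (.003,.011) for b in (-.129,.021) for z in (.178,.252)])
bb={}; tl=[]
for n,im in ims.items():
    h=im.astype(int); M=((h[...,2]>h[...,0]+15)&(h[...,2]>45)).astype(np.uint8)
    c0=proj(n,[.58,.36,.21])[0].astype(int); K=np.zeros_like(M); cv2.circle(K,tuple(map(int,c0)),55,1,-1)
    k,L,S,_=cv2.connectedComponentsWithStats(M&K); i=1+np.argmax(S[1:,4]); x,y,w,hh,a=S[i]; bb[n]=np.array([x,y,x+w-1,y+hh-1]); print(n,bb[n],a)
def res(p):
    r=[]
    for n in bb:
        q=proj(n,box(p)); r+=list(np.r_[q.min(0),q.max(0)]-bb[n])
    return r
s=least_squares(res,(.547,.344,2.13),loss="soft_l1"); print("lens",s.x[:2].round(4),np.degrees(s.x[2]).round(1),np.round(res(s.x),1))
for n,im in ims.items():
    u,v=proj(n,[.58,.36,.21])[0].astype(int)-45; t_=cv2.resize(im[v:v+90,u:u+90],(400,400),interpolation=cv2.INTER_CUBIC); k=400/90
    q=cv2.convexHull(proj(n,box(s.x)).astype(np.float32))[:,0]; cv2.polylines(t_,[np.round((q+.5-[u,v])*k).astype(np.int32)],True,(255,255,0),1)
    cv2.circle(t_,tuple(int(c) for c in (proj(n,[*s.x[:2],.224])[0]+.5-[u,v])*k),4,(255,0,0),1); tl.append(t_)
cv2.imwrite("pics/ph.png",np.hstack(tl)[:,:,::-1])
E
python3 - <<'E'
from h import *
fingers.gripper_to(.45); ln(.6785,-.0523,.2,110,.25); fingers.gripper_to(1.0); say("up")
E
python3 ph.py
```

```text
38.3 up
scene [423 115 490 147] 1330
top [114 203 156 261] 567
lens [0.5482 0.3375] 123.8 [-3.7 -1.1  1.5  0.3 -1.5 -2.2  6.   0.9]
```

View pics/ph.png

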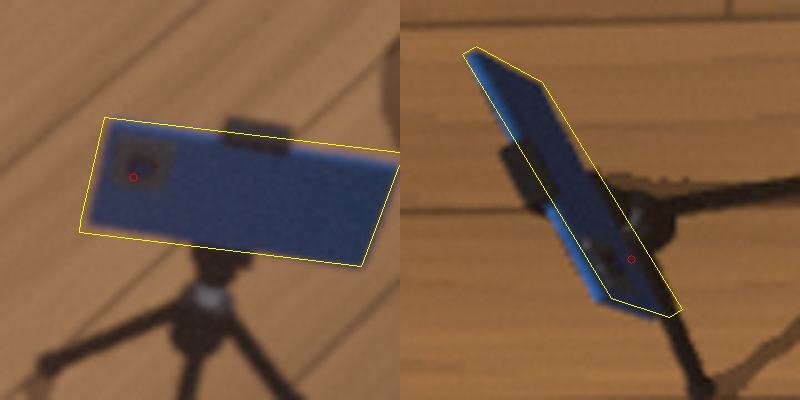

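The overlay puts the lens at scene tile (145,168) and top tile (203,250), and the true long edge is about 3° steeper than the model. I'll triangulate the lens directly and take its yaw as about 121°.

```bash
python3 - <<'E'
from h import *
for n,uv in dict(scene=(145,168),top=(203,250)).items():
    o=proj(n,[.58,.36,.21])[0].astype(int)-45; print(n,ray(n,o+np.array(uv)*90/400-.5,.224))
a=np.radians(121-180)
for L in ([.546,.344],):
    T=np.array(L)+.15*np.array([np.cos(a),np.sin(a)]); print("target",T)
    for z in (.23,.24,.25): print(robot.inverse_kinematics([*T,z],dn(40+116)))
# label angle from the closed jar, hi-res unwrap with jar at (.4573,.0018) grabbed now
im=vision.grab_frame("scene"); cv2.imwrite("pics/scene4.png",im[:,:,::-1])
az=np.radians(np.arange(-100,50,2)); B=[]
dx=proj("scene",[.4573,.0018,.04])[0]
h=im.astype(int); R=h[...,0]-h[...,1]
u,v=dx.astype(int); W=R[v-8:v+16,u-14:u+16]
for sh in (-1,0,1,2):
    q=[map_coordinates(R.astype(float),(proj("scene",np.c_[.4573+.03*np.cos(az),.0018+.03*np.sin(az),az*0+z])+[sh,0])[:,::-1].T,order=1) for z in (.036,.04,.044)]
    q=np.mean(q,0); print(sh,[(int(np.degrees(x)),int(r)) for x,r in zip(az[40::3],q[40::3])])
E
```

```text
scene [0.54830973 0.34705061 0.224     ]
top [0.55318272 0.35261001 0.224     ]
target [0.62325571 0.2154249 ]
[  9.40833015  43.02442988 -59.0866052   67.20082474  35.86305622
  87.71585656  23.07853687]
[  9.21016005  42.71043988 -59.25444391  66.15825919  35.66713022
  88.84485684  23.37229576]
[  8.98461958  42.41430737 -59.40528819  65.0766675   35.49210746
  89.98850511  23.66670367]
-1 [(-20, 7), (-14, 7), (-8, 8), (-2, 13), (4, 22), (10, 29), (16, 28), (22, 18), (28, 11), (34, 9), (40, 9), (46, 9)]
0 [(-20, 7), (-14, 8), (-8, 13), (-2, 24), (4, 37), (10, 40), (16, 31), (22, 18), (28, 13), (34, 14), (40, 15), (46, 15)]
1 [(-20, 8), (-14, 11), (-8, 22), (-2, 36), (4, 42), (10, 36), (16, 24), (22, 22), (28, 24), (34, 27), (40, 28), (46, 28)]
2 [(-20, 9), (-14, 17), (-8, 29), (-2, 35), (4, 33), (10, 29), (16, 27), (22, 31), (28, 35), (34, 36), (40, 37), (46, 38)]
```

Lens is about (0.550,0.349), label azimuth about 6°. Now pick the closed jujube jar and lift it straight up.

```bash
python3 - <<'E'
from h import *
say("q",robot.current_joint_positions())
jx,jy=.4573,.0018
mv(jx,jy,.2,40); say("q",robot.current_joint_positions())
f0=robot.current_contact_force()
r=ln(jx,jy,.052,40,.12,15); say("down",str(r),robot.current_tool_pos(),robot.current_contact_force()-f0)
fingers.gripper_to(0,60); say("grip",robot.current_finger_gap(),robot.current_gripper_force())
ln(jx,jy,.236,40,.12); say("up",robot.current_finger_gap(),robot.current_gripper_force(),robot.current_contact_force()-f0)
print(np.round(robot.inverse_kinematics([.627,.220,.236],dn(155)),1))
n="scene"; im=vision.grab_frame(n); u,v=proj(n,[jx,jy,.24])[0].astype(int)-50
cv2.imwrite("pics/up.png",cv2.resize(im[v:v+100,u:u+100],(500,500),interpolation=cv2.INTER_CUBIC)[:,:,::-1])
E
```

```text
38.4 q [ 27.9968  43.1606 -49.18    65.9158  31.3801  83.6664   3.961 ]
39.5 q [ 36.5566  13.603  -45.5803 103.3789  10.5124  67.2403 -62.2511]
40.8 down False [0.4581 0.0019 0.0527] [-1.2418  0.2288 -0.5709]
41.2 grip 0.7041 63.8651
42.9 up 0.6994 65.1479 [-0.2457  1.733  -3.6129]
[ 10.2  45.7 -64.7  65.5  40.3  90.7  19.9]
```

View pics/up.png

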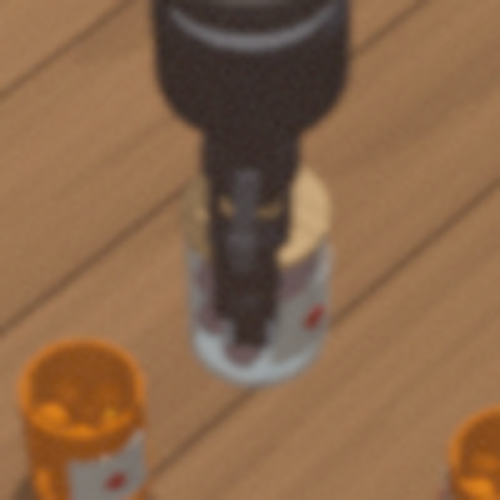

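The crop shows the jar held upright with its lid home and the label dot at (315,318). The elbow stays on the right, away from the phone, so I'll carry it over in a slow line.

```bash
python3 - <<'E'
from h import *
ln(.627,.220,.236,155,.08); robot.pause(.5)
say("there",robot.current_tool_pos(),robot.current_eef_rot(),robot.current_finger_gap(),robot.current_gripper_force(),robot.current_dq())
tl=[]
for n in C:
    im=vision.grab_frame(n); u,v=proj(n,[.6,.27,.22])[0].astype(int)-60; u,v=max(u,0),max(v,0)
    tl.append(cv2.resize(im[v:v+120,u:u+120],(400,400),interpolation=cv2.INTER_CUBIC)); print(n,u,v)
cv2.imwrite("pics/end.png",np.hstack(tl)[:,:,::-1])
E
```

```text
47.0 there [0.627 0.22  0.236] [-1.799986e+02 -1.600000e-03  1.550022e+02] 0.7016 65.1374 [ 0.0512 -0.1046  0.0473 -0.1496 -0.0898  0.0407  0.0054]
scene 372 95
top 122 166
```

View pics/end.png

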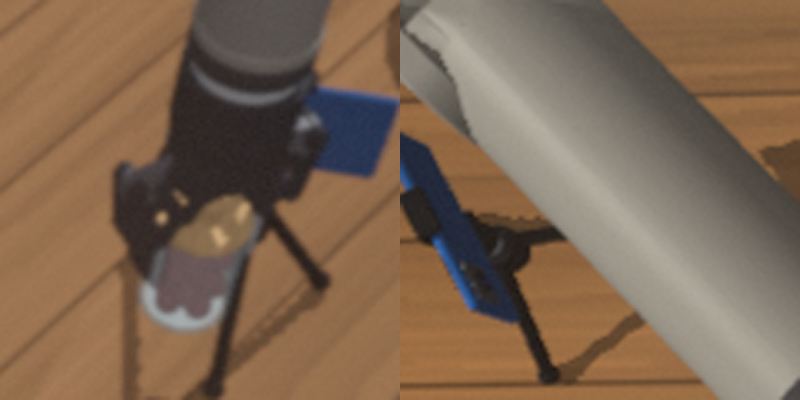

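The picture shows the jar upright at about (185,285), in front of the undisturbed phone, with its label turned away from the scene camera towards the lens. Handing in.

```bash
python3 -c "
from station import workorder
print(workorder.close_job())"
```

```text
the job is handed in; nothing more can be done
None
```

I closed both jars with their own lids and handed the job in at about 47 s, holding the jujube jar upright about 15 cm in front of the lens with its label turned to it; close_job gave no verdict, and no camera view showed the label's final facing (my estimate is good to about 5°).

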